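# Prop the console's flip lid and put the key fob on charge

## Robot

A 6-joint arm with a two-finger parallel gripper is mounted at the origin on the work surface. World frame = base frame: x ahead of the robot, y to its left, z up, the work surface at z = 0. Lengths are in m, angles in rad, forces in N, time in s.
With the tool pointing down it reaches from about 0.375 to 0.9 m from the base axis. Payload 3.1 kg.
Tool frame: the origin (TCP) lies at the centre of the arm's flange, where the gripper is bolted on; the fingertips stand 173 mm ahead of it and the grasp point (between the pads) lies 155 mm ahead of it; z points along the fingers, y is the line along which they close (so a half turn about z gives the same grasp; the last joint's range is limited). The gripper opens to 85 mm and grips with 20 to 120 N. Pads are 22 mm wide; open, the fingers measure 114 mm over their backs; the gripper's body (76 mm by 85 mm) begins 54 mm behind the grasp point. The pads swing forward as they close: fully open they stand 13 mm farther back than shut.
Start: joints at [1.087, 0.527, 1.433, -0, 1.181, -0.178], TCP at [0.188, 0.596, 0.405] pointing down, gripper open.
Joint ranges: [-3.08, 3.08], [-0.75, 2.2], [0.22, 2.44], [-1.43, 4.57], [0, 2.65], [-2.85, 2.85]. Speed limits (rad/s): [2.79, 2.79, 3.14, 3.14, 3.14, 3.14].

## Interface

Orientations are given as a unit quaternion [x, y, z, w].
In Python, from station import * gives the robot as it stands.
- The arm moves only by the shell command python3 -m jog 'ROWS' [OPENING] [FORCE]. ROWS is a JSON object of lists of equal length, an entry for each row: "linear": the shift along the world's x, y, z in mm, a list of three; "turn": the turn about the world's z in units of 5 degrees (1.0 is 5 degrees). A call has 1 to 12 rows; each row shifts and turns the commanded pose from where the row before left it; what a row does not reach is not made up. A row lasts 1/8 s, in which the tool goes at most 62.5 mm and 10.7 degrees, less where a joint would pass 70% of its speed; a pose out of reach is approached as far as the arm can. A call is refused whole if a number of a shift passes 62.5 or a number of a turn 1, either way. A call with a gripper value outside its range is refused whole. OPENING is the opening, from 0 (shut) to 1 (fully open), set as the call begins (- or left out, the last holds). The fingers move at their own pace and stop on an object; FORCE is the grip in N (left out, the last holds). Time passes only in rows, so rows that do not move let the fingers close. It gives the time, the measured TCP pose, the force, the opening and the grip force at its end, in the units of the state.
- sense(): the state, without advancing time (a new reading comes with each control period).
- snapshot(name): name is "side" or "top"; returns the picture (480x640x3 uint8, red, green, blue); there is no depth.
- get_calibration(name): a dict with "fx", "fy", "cx", "cy" (pixels), "world_to_cam" (4x4, takes a point from world to camera coordinates). Camera axes: x right, y down, z forward; pixel columns grow to the right and rows downward; lengths in m; the calibration is good to about 2 mm. A picture is of the moment at which its call begins. get_calibration takes no time and is no camera call.
- sign_off(): hands the job in; it is judged then, once.
The state is a dict: "t": time; "q": joint angles; "qd": joint speeds; "tau": joint torques, N m; "tcp_pos": TCP position; "tool_rot": TCP orientation; "force": force on the tool from outside, world axes, zero at the start; "ft_torque": the same for the moment, N m; "finger_gap": opening from 0.0 (shut) to 1.0 (fully open); "gripper_force": force on a finger pad.
Only numpy, scipy, OpenCV 4.12 (cv2) and the standard library are available. Lean on these libraries where they do the work, as an engineer would, in place of code of your own. Each camera call takes 0.05 s, during which the arm holds its last target. There are 200 camera calls.

## Task

Put the silver car key fob on charge inside the entrance console: move whatever lies on the flip lid aside to a clear spot on the grey ledge, lift the lid by its front bar until its sprung stay snaps upright, then lower it gently so that it rests propped on the stay. Lay the fob flat in the middle of the charging pad inside (do not drop it) and only then press the charger's flat key straight down with the closed fingers, a light push of about half a kilo. Leave the lid propped, the paperweight (right way up) and the clothespin lying on the ledge, moving only what is in the way, and do not disturb the other things standing there.

Things in the scene. Friction and masses are not known exactly. Their poses are not given: they have to be found in the camera images.
- console: low grey laminate cabinet, fixed, 260 (x) x 700 (y) x 100 mm; origin at the centre of its underside; x from front (robot side) to back, y to its left, z up. Its flat top is the ledge. A well opens in it at x -120 to 42, y -105 to 105, floor at z 40, closed by the flip lid flush with the ledge (lid: x -130 to 40). The ledge left and right of the lid and 88 mm behind it is solid
- lid_hinge (a point): middle of the lid's hinge axis, at console x +40, y 0, z 95 mm; the axis runs along the console's y
- lid_bar (a point): middle of the lid's bar: round, 10 mm thick, 130 mm long along console y, on two rods at its ends, 45 mm in front of the lid's edge and of the console's front; nothing below it. In the lid's plane, 215 mm from the hinge axis: at lid angle a it is 215cos(a) in front of and 215sin(a) above the hinge. It turns in a pinch, so the gripper can stay pointing down while lifting
- lid (a joint): lid angle: 0 shut, grows as the front rises, stop at 1.53. Grey panel 167 (x) x 206 x 10 mm, 0.5 kg, nearly frictionless: it falls shut if let go. Raise it to 1.45 or more so that the stay snaps behind the catch under it; lowered again, it comes to rest on the stay at about 1.34
- stay (a joint): angle of the stay, a steel bar 114 mm long by the well's left wall (console y 73 to 98 mm), pivot at console x 5, z 67 mm. Near 0 it lies folded forward under the shut lid; a light spring makes it follow the rising lid; about 1.6 when upright and carrying the lid. It moves by itself
- pad (a point): centre of the top of the charging pad, a matt rectangle 74 (x) x 84 mm (y) at console x -75, y 20, z 50 mm, on a flat black charger 80 x 160 x 10 mm on the well's floor. The fob belongs here, flat, at any yaw, its centre within 25 mm of this point
- key_top (a point): top centre of the charger's flat key, a grey square 26 x 26 mm, 2.5 mm proud of the charger, at console x -75, y -65, z 52.5 mm (85 mm right of the pad's centre); gives at most 2 mm, 3 N per mm; held at 4 N or more for 0.1 s counts as pressed, over 30 N harms it
- fob_center (a point): centre of the car key fob, a loose silver rounded block 70 (x) x 38 (y) x 14 mm (z), about 60 g; half-way up, 7 mm above what it lies on. It starts on the ledge or on the lid
- paperweight_center (a point): centre of the round glass paperweight, 54 mm across and 34 mm high, domed top, upright side for the lowest 22 mm, about 200 g; half-way up, 17 mm above what it stands on. Starts on the ledge or on the lid
- clothespin_center (a point): centre of the orange plastic clothespin, lying flat, 72 (x) x 15 (y) x 12 mm (z), 12 g; 6 mm above what it lies on. Starts on the ledge or on the lid. Exactly one of fob, paperweight and clothespin starts on the lid
- watch: bystander: black smartwatch on a white plastic stand, 70 x 60 mm foot, 95 mm high; origin at the centre of its underside; on the left of the ledge, towards the back
- sanitizer: bystander: clear bottle, 44 mm across, 120 mm high; origin at the centre of its underside; on the right of the ledge, towards the back
- dish: bystander: small white china dish, 68 mm across, 18 mm high; origin at the centre of its underside; at the right front of the ledge
- stampcase: bystander: dark wooden stamp case, 24 x 70 x 20 mm; origin at the centre of its underside; on the strip of ledge behind the lid
Mind the look-alikes: they are no part of the job. What is shaped like the part that bears paperweight_center but brown or green is not meant.

How it is judged:
By the outcome, as a careful person would: the job done as asked, in the order asked, and still so for the second after the job is handed in, with the robot touching nothing.
It also fails if it takes over 72 s, if anything falls off the work surface, if the arm or the gripper's body presses on something with over 40 N, if the wrist force passes 120 N, or if a joint passes its speed limit or range.

## Working session

There is one attempt and no reset: what is moved stays moved. The work goes in short steps, Python scripts to look and compute and a shell command to move; the robot and the scene stay as the last step left them, time stands still between calls to the robot, and variables do not carry over. Pictures are saved under pics/ and viewed, at most 10 in all, crops included, and the job is handed in when it is done.

```bash
ls; mkdir -p pics
python3 - <<'E'
from station import *
import cv2,numpy as np
for n in("top","side"):
    cv2.imwrite(f"pics/{n}0.png",snapshot(n)[:,:,::-1])
    c=get_calibration(n);print(n,c['fx'],c['cx'],c['cy'],np.round(c['world_to_cam'],3).tolist())
s=sense();print(s['t'],s['tool_rot'],s['tcp_pos'])
E
```

```text
pics
top 488.4612580518928 317.51921581586043 250.38686465784758 [[0.02, -1.0, 0.024, -0.052], [-0.995, -0.023, -0.101, 0.59], [0.101, -0.022, -0.995, 0.877], [0.0, 0.0, 0.0, 1.0]]
side 616.8282301498759 304.7112661790243 241.0770449676127 [[0.942, -0.335, -0.019, -0.561], [-0.227, -0.597, -0.77, 0.21], [0.247, 0.729, -0.638, 0.888], [0.0, 0.0, 0.0, 1.0]]
0.1 [ 1.52301337e-01  9.88333616e-01 -9.31902188e-04 -3.13875075e-04] [0.18799719 0.59572644 0.40383948]
```

View pics/top0.png

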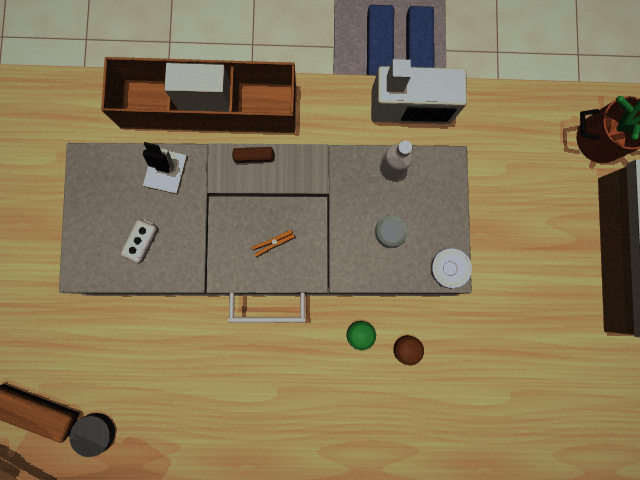

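View pics/side0.png

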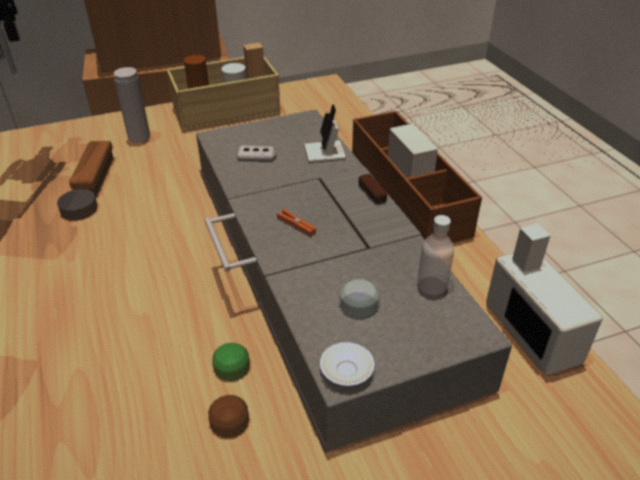

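Top view: the orange clothespin lies on the lid at (274,243), and the silver fob is on the left ledge at (140,241). There are three dome shapes: clear glass at (391,231), green at (361,335) and brown at (409,350). The clear one on the ledge is the paperweight and isn't in the way. The bar is at about (267,320). Next I'll measure these and check one crop.

```bash
cat > h.py <<'E'
import numpy as np,cv2
from station import *
def ray(n,u,v,z):
    c=get_calibration(n);M=np.array(c['world_to_cam']);R=M[:3,:3];o=-R.T@M[:3,3]
    d=R.T@np.array([(u-c['cx'])/c['fx'],(v-c['cy'])/c['fy'],1]);return (o+d*(z-o[2])/d[2])
def proj(n,p):
    c=get_calibration(n);M=np.array(c['world_to_cam']);q=M[:3,:3]@p+M[:3,3]
    return np.array([c['fx']*q[0]/q[2]+c['cx'],c['fy']*q[1]/q[2]+c['cy']])
def blob(mask,box):
    x0,y0,x1,y1=box;m=np.zeros_like(mask,np.uint8);m[y0:y1,x0:x1]=mask[y0:y1,x0:x1]
    p=np.argwhere(m>0)[:,::-1].astype(np.float32);return cv2.minAreaRect(p),p
def rect_world(n,mask,box,z):
    r,p=blob(mask,box);w=np.array([ray(n,*q,z)[:2] for q in p],np.float32)*1000
    (cx,cy),(a,b),_=R=cv2.minAreaRect(w);B=cv2.boxPoints(R);e=max((B[1]-B[0],B[2]-B[1]),key=np.linalg.norm)
    return np.round([cx,cy],1),np.round([max(a,b),min(a,b)],1),round(float(np.degrees(np.arctan2(e[1],e[0])))%180,1),len(p)
E
python3 - <<'E'
from h import *
t=cv2.imread("pics/top0.png");hsv=cv2.cvtColor(t,cv2.COLOR_BGR2HSV)
o=(hsv[...,0]<18)&(hsv[...,1]>150)&(hsv[...,2]>110)
print("pin",rect_world("top",o,(240,215,310,270),.106))
f=(hsv[...,2]>150)
print("fob",rect_world("top",f,(110,210,170,275),.112))
for q in[(67,143),(467,147),(470.5,292),(60.5,292)]: print("corner",np.round(ray("top",*q,.1)*1000))
for q in[(229,320),(306,320)]: print("bar",np.round(ray("top",*q,.098)*1000))
for q in[(207,292),(328,292),(207,195),(328,194)]: print("lid",np.round(ray("top",*q,.1)*1000))
print("pw",ray("top",391,231,.12),"dish",ray("top",452,268,.11))
a=cv2.resize(t[205:280,100:310],None,fx=3.5,fy=3.5,interpolation=2);b=cv2.resize(t[205:280,340:480],None,fx=3.5,fy=3.5)
c=np.zeros((530,740,3),np.uint8);c[:a.shape[0],:a.shape[1]]=a;c[265:265+b.shape[0],:b.shape[1]]=b;cv2.imwrite("pics/crop0.png",c)
E
```

```text
pin (array([595.4,  37.6]), array([73.3, 17.5]), 115.0, 261)
fob (array([594.5, 264.1]), array([69. , 31.8]), 156.8, 584)
corner [761. 399. 100.]
corner [ 774. -298.  100.]
corner [ 518. -302.  100.]
corner [504. 392. 100.]
bar [463. 109.  98.]
bar [465. -21.  98.]
lid [509. 147. 100.]
lid [513. -58. 100.]
lid [676. 154. 100.]
lid [683. -54. 100.]
pw [ 0.61774276 -0.16103246  0.12      ] dish [ 0.55822324 -0.26710327  0.11      ]
```

View pics/crop0.png

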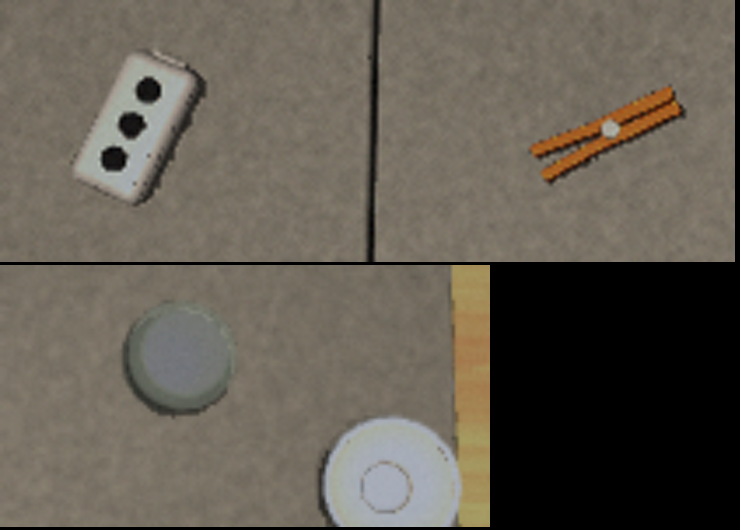

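The crop confirms the picks: the fob is the silver block with three black dots, the pin is orange on the lid, and the paperweight is clear glass. Console centre is about (639,48) mm with yaw about +1.2°. The pin comes first.

```bash
python3 -m jog '{"linear":[[34,-46.5,0],[34,-46.5,0],[34,-46.5,0],[34,-46.5,0],[34,-46.5,0],[34,-46.5,0],[34,-46.5,0],[34,-46.5,0],[34,-46.5,0],[34,-46.5,0],[34,-46.5,-20],[33,-46.5,-20]],"turn":[-0.8,-0.8,-0.8,-0.8,-0.8,-0.8,-0.8,-0.8,-0.8,-0.8,-0.8,-0.7]}' 0.5 30
```

```text
t: 1.6
tcp_pos: [0.596, 0.0363, 0.3642]
tool_rot: [0.538, 0.843, 0.0, 0.0]
force: [0.4, 0.9, 0.4]
finger_gap: 0.497
gripper_force: 0.0
```

```bash
python3 -m jog '{"linear":[[-0.5,1,-40],[0,0,-30],[0,0,-13],[0,0,-5],[0,0,0]],"turn":[0,0,0,0,0]}' - && python3 -m jog '{"linear":[[0,0,0],[0,0,0],[0,0,0],[0,0,0],[0,0,0]],"turn":[0,0,0,0,0]}' 0 25
```

```text
t: 2.22
tcp_pos: [0.5949, 0.0392, 0.2773]
tool_rot: [0.537, 0.843, 0.0, 0.001]
force: [1.0, -0.2, -0.1]
finger_gap: 0.498
gripper_force: 0.0
t: 2.85
tcp_pos: [0.595, 0.0391, 0.278]
tool_rot: [0.537, 0.843, 0.001, 0.001]
force: [-0.4, 0.4, 6.6]
finger_gap: 0.165
gripper_force: 28.9
```

```bash
python3 -m jog '{"linear":[[0,0,10],[0,0,30],[-10,-40,10],[-12,-45,0],[-12,-45,0],[-11,-39,-10],[0,0,-20],[0,0,-14],[0,0,-5],[0,0,0]],"turn":[0,0,0,0,0,0,0,0,0,0]}' -
```

```text
t: 4.1
tcp_pos: [0.5498, -0.1294, 0.2781]
tool_rot: [0.537, 0.844, -0.0, 0.0]
force: [-0.9, -1.1, 0.3]
finger_gap: 0.163
gripper_force: 28.2
```

```bash
python3 -m jog '{"linear":[[0,0,-1],[0,0,0],[0,0,0]],"turn":[0,0,0]}' 0.4 && python3 -m jog '{"linear":[[0,0,30],[0,0,30],[-20,38,0],[-22,45,0],[-22,45,0],[-21,45,0],[0,0,-15],[0,0,-15]],"turn":[0,0,-0.8,-0.8,-0.8,-0.8,-0.8,-0.75]}' 0.4
python3 - <<'E'
from h import *
t=snapshot("top")[:,:,::-1];cv2.imwrite("pics/top1.png",t)
cv2.imwrite("pics/top1c.png",cv2.resize(t[180:350,180:440],None,fx=3,fy=3))
E
```

```text
t: 4.47
tcp_pos: [0.5497, -0.1298, 0.2767]
tool_rot: [0.537, 0.843, -0.0, 0.0]
force: [0.9, 0.1, -0.3]
finger_gap: 0.399
gripper_force: 0.0
t: 5.48
tcp_pos: [0.4644, 0.0439, 0.3068]
tool_rot: [0.7, 0.715, 0.0, 0.001]
force: [-0.1, -0.6, -0.4]
finger_gap: 0.399
gripper_force: 0.0
```

View pics/top1c.png

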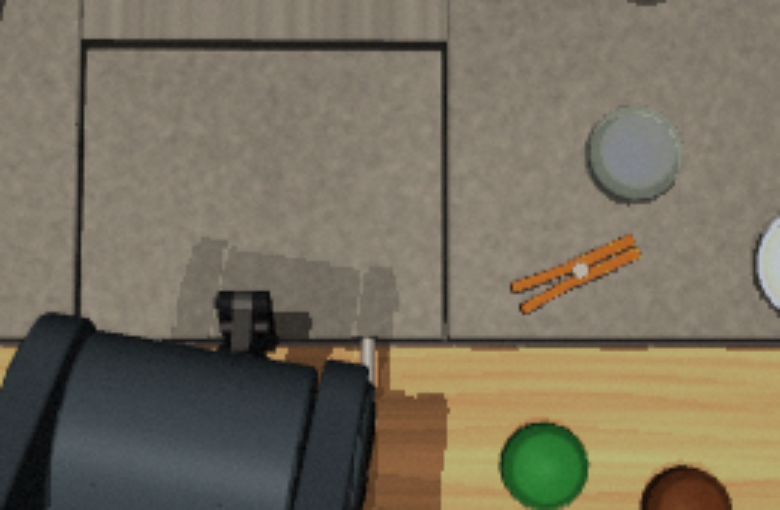

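The pin is on the right ledge, at crop (575,270), clear of the lid and the paperweight. Next I grip the bar.

```bash
python3 -m jog '{"linear":[[0,0,-30],[0,0,-20],[0,0,-7],[0,0,0]],"turn":[0,0,0,0]}' 0.4 && python3 -m jog '{"linear":[[0,0,0],[0,0,0],[0,0,0],[0,0,0]],"turn":[0,0,0,0]}' 0 40
python3 - <<'E'
import numpy as np
a=np.r_[np.linspace(0,1.46,23),1.49]
x=-215*np.cos(a);z=215*np.sin(a)
print(np.round(np.c_[np.diff(x),np.diff(x)*.02,np.diff(z)],1).tolist())
E
```

```text
t: 6.02
tcp_pos: [0.4648, 0.0429, 0.2497]
tool_rot: [0.699, 0.715, -0.0, -0.0]
force: [-0.5, -0.2, 0.5]
finger_gap: 0.401
gripper_force: 0.0
t: 6.52
tcp_pos: [0.4645, 0.043, 0.2504]
tool_rot: [0.699, 0.715, 0.0, 0.0]
force: [-1.4, -1.0, 6.5]
finger_gap: 0.099
gripper_force: 39.2
[[0.5, 0.0, 14.3], [1.4, 0.0, 14.2], [2.4, 0.0, 14.1], [3.3, 0.1, 13.9], [4.2, 0.1, 13.6], [5.1, 0.1, 13.3], [6.0, 0.1, 13.0], [6.8, 0.1, 12.5], [7.6, 0.2, 12.1], [8.4, 0.2, 11.5], [9.2, 0.2, 10.9], [9.9, 0.2, 10.3], [10.5, 0.2, 9.6], [11.1, 0.2, 8.9], [11.7, 0.2, 8.2], [12.2, 0.2, 7.4], [12.7, 0.3, 6.5], [13.1, 0.3, 5.7], [13.4, 0.3, 4.8], [13.7, 0.3, 3.9], [14.0, 0.3, 3.0], [14.1, 0.3, 2.0], [6.4, 0.1, 0.6]]
```

```bash
python3 -m jog '{"linear":[[0.5,0,14.3],[1.4,0,14.2],[2.4,0,14.1],[3.3,0.1,13.9],[4.2,0.1,13.6],[5.1,0.1,13.3],[6,0.1,13],[6.8,0.1,12.5],[7.6,0.2,12.1],[8.4,0.2,11.5],[9.2,0.2,10.9]],"turn":[0,0,0,0,0,0,0,0,0,0,0]}' 0 40
```

```text
t: 7.9
tcp_pos: [0.5171, 0.044, 0.3924]
tool_rot: [0.699, 0.715, -0.004, -0.003]
force: [-6.2, -2.1, 2.6]
finger_gap: 0.093
gripper_force: 39.0
```

```bash
python3 -m jog '{"linear":[[9.9,0.2,10.3],[10.5,0.2,9.6],[11.1,0.2,8.9],[11.7,0.2,8.2],[12.2,0.2,7.4],[12.7,0.3,6.5],[13.1,0.3,5.7],[13.4,0.3,4.8],[13.7,0.3,3.9],[14,0.3,3],[14.1,0.3,2],[0,0,0]],"turn":[0,0,0,0,0,0,0,0,0,0,0,0]}' 0 40
python3 - <<'E'
from h import *
t=snapshot("side")[:,:,::-1];cv2.imwrite("pics/side1.png",t)
cv2.imwrite("pics/side1c.png",cv2.resize(t[0:360,140:500],None,fx=1.6,fy=1.6))
E
```

```text
t: 9.4
tcp_pos: [0.6567, 0.0468, 0.4658]
tool_rot: [0.699, 0.715, 0.001, 0.002]
force: [-1.0, -1.7, 7.9]
finger_gap: 0.098
gripper_force: 41.8
```

View pics/side1c.png

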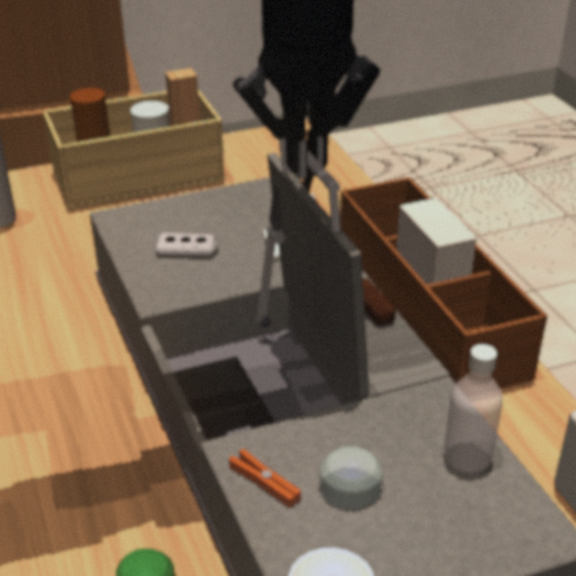

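```bash
python3 -m jog '{"linear":[[4,0.1,0.6],[3,0,0.2],[0,0,0],[0,0,0],[-3,0,-0.2],[-4,-0.1,-0.6],[-5,-0.1,-0.8],[-5,-0.1,-1],[-4,-0.1,-0.9],[-4,-0.1,-0.9],[0,0,0],[0,0,0]],"turn":[0,0,0,0,0,0,0,0,0,0,0,0]}' 0 40
```

```text
t: 10.95
tcp_pos: [0.6382, 0.0464, 0.4631]
tool_rot: [0.699, 0.715, 0.002, 0.002]
force: [-1.6, -0.6, 10.3]
finger_gap: 0.095
gripper_force: 42.0
```

```bash
python3 -m jog '{"linear":[[-2,0,-0.5],[-2,0,-0.5],[-1,0,-0.2],[0,0,0],[0,0,0]],"turn":[0,0,0,0,0]}' 0 40
python3 - <<'E'
from h import *
t=snapshot("side")[:,:,::-1];cv2.imwrite("pics/side2.png",t)
cv2.imwrite("pics/side2c.png",cv2.resize(t[60:280,220:420],None,fx=2.7,fy=2.7))
E
```

```text
t: 11.58
tcp_pos: [0.6334, 0.0464, 0.4621]
tool_rot: [0.699, 0.715, 0.002, 0.003]
force: [-1.7, 0.1, 10.7]
finger_gap: 0.098
gripper_force: 42.0
```

View pics/side2c.png

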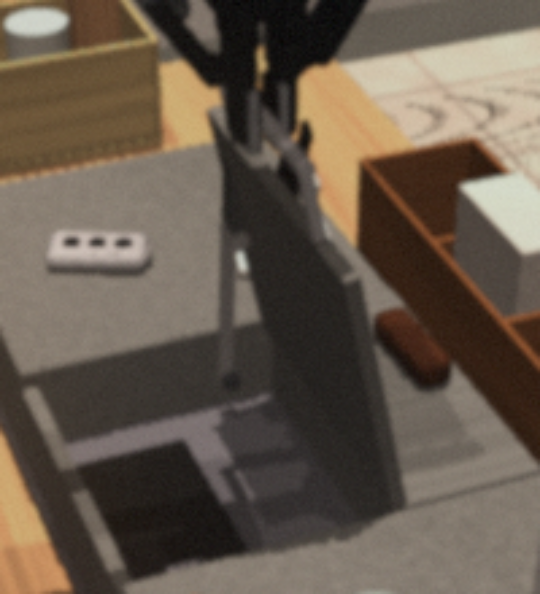

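The stay stands upright behind the catch at crop (230,310). I'll ease down until the load comes off.

```bash
python3 -m jog '{"linear":[[-1.5,0,-0.4],[-1.5,0,-0.4],[0,0,0],[0,0,0]],"turn":[0,0,0,0]}' 0 40;  python3 -m jog '{"linear":[[-1.5,0,-0.4],[-1.5,0,-0.4],[0,0,0],[0,0,0]],"turn":[0,0,0,0]}' 0 40
```

```text
t: 12.12
tcp_pos: [0.6304, 0.0463, 0.4614]
tool_rot: [0.7, 0.715, 0.002, 0.003]
force: [-1.5, -0.7, 10.8]
finger_gap: 0.099
gripper_force: 42.1
t: 12.62
tcp_pos: [0.6276, 0.0463, 0.4608]
tool_rot: [0.699, 0.715, 0.002, 0.003]
force: [-2.4, -0.1, 10.5]
finger_gap: 0.099
gripper_force: 42.1
```

```bash
python3 -m jog '{"linear":[[-1,0,-0.2],[-1,0,-0.2],[0,0,0],[0,0,0]],"turn":[0,0,0,0]}' 0 40;  python3 -m jog '{"linear":[[-1,0,-0.3],[-1,0,-0.3],[0,0,0],[0,0,0]],"turn":[0,0,0,0]}' 0 40
```

```text
t: 13.12
tcp_pos: [0.626, 0.0463, 0.4605]
tool_rot: [0.7, 0.715, 0.003, 0.004]
force: [-0.9, -0.7, 10.3]
finger_gap: 0.099
gripper_force: 42.1
t: 13.62
tcp_pos: [0.6245, 0.0462, 0.4603]
tool_rot: [0.7, 0.715, 0.004, 0.005]
force: [1.5, -1.0, 10.4]
finger_gap: 0.1
gripper_force: 42.1
```

```bash
python3 -m jog '{"linear":[[-1,0,-0.2],[-1,0,-0.3],[0,0,0]],"turn":[0,0,0]}' 0 40
python3 - <<'E'
from h import *
for i,n in enumerate(("side","top")): cv2.imwrite(f"pics/{n}3.png",snapshot(n)[:,:,::-1])
t=cv2.imread("pics/side3.png")
cv2.imwrite("pics/side3c.png",cv2.resize(t[90:230,260:380],None,fx=4,fy=4))
E
```

```text
t: 14.0
tcp_pos: [0.6229, 0.0462, 0.46]
tool_rot: [0.7, 0.715, 0.004, 0.005]
force: [2.2, -0.2, 10.3]
finger_gap: 0.097
gripper_force: 42.0
```

View pics/side3c.png

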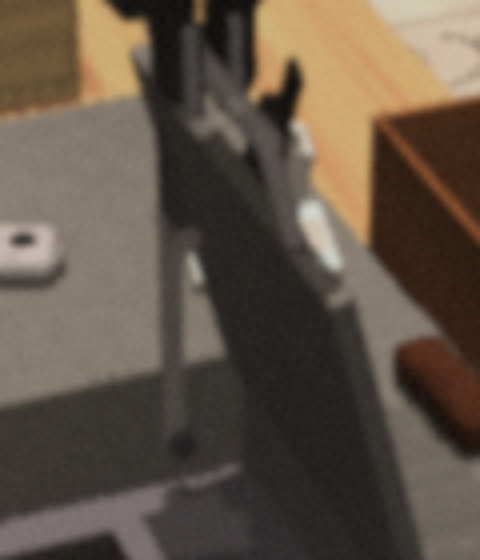

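The stay stands vertical under the catch and the force has reversed, so the lid looks rested. I'll open slightly so the fingers still guard the bar, then check.

```bash
python3 -m jog '{"linear":[[0,0,0],[0,0,0],[0,0,0],[0,0,0]],"turn":[0,0,0,0]}' 0.3 20
python3 -m jog '{"linear":[[-6,0,0],[0,0,0]],"turn":[0,0]}' 0.3
python3 - <<'E'
from h import *
cv2.imwrite("pics/side4.png",snapshot("side")[:,:,::-1])
a=cv2.imread("pics/side3.png")[60:250,240:400];b=cv2.imread("pics/side4.png")[60:250,240:400]
cv2.imwrite("pics/cmp4.png",cv2.resize(np.hstack([a,b]),None,fx=2.4,fy=2.4))
E
```

```text
t: 14.6
tcp_pos: [0.6208, 0.0466, 0.4549]
tool_rot: [0.699, 0.715, -0.0, -0.001]
force: [-0.1, -0.1, 0.0]
finger_gap: 0.299
gripper_force: 0.1
t: 14.85
tcp_pos: [0.6155, 0.0464, 0.4551]
tool_rot: [0.7, 0.715, 0.001, 0.001]
force: [6.7, -0.6, -3.3]
finger_gap: 0.303
gripper_force: 2.9
```

View pics/cmp4.png

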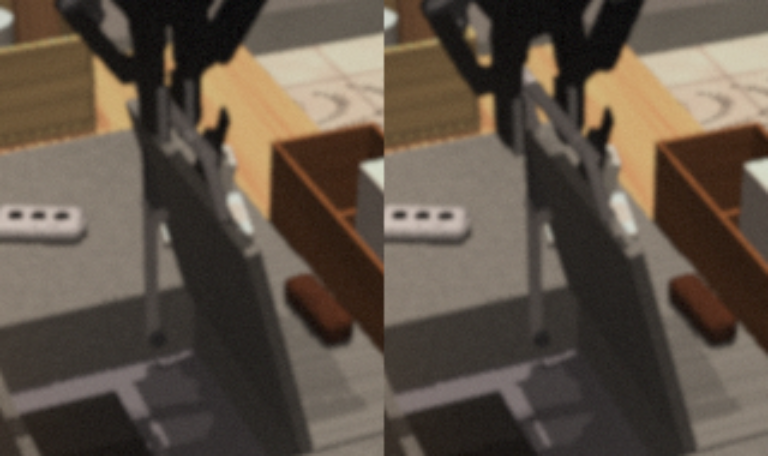

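The back finger pulls at 6.7 N and the lid doesn't move, so it's firmly propped on the stay. I'll withdraw upward and go to the fob.

```bash
python3 -m jog '{"linear":[[6,0,3],[0,0,15],[0,0,20],[0,0,20],[-20,30,0],[-6,40,0],[0,40,0],[0,40,-10],[0,40,-30],[0,28,-40],[0,0,-30],[0,0,-10]],"turn":[0,0,0,0.6,1,1,1,1,1,1,1,1]}' 0.3
python3 -m jog '{"linear":[[0,0,-20],[0,0,-20],[0,0,0],[0,0,0],[0,0,0]],"turn":[1,1,1,1,0.5]}' 0.75
python3 - <<'E'
from h import *
t=snapshot("side")[:,:,::-1];cv2.imwrite("pics/side5.png",t)
t=snapshot("top")[:,:,::-1];cv2.imwrite("pics/top5.png",t)
E
```

```text
t: 16.4
tcp_pos: [0.5938, 0.265, 0.3922]
tool_rot: [0.387, 0.922, -0.002, -0.002]
force: [-0.3, 0.5, 1.0]
finger_gap: 0.303
gripper_force: 0.0
t: 17.02
tcp_pos: [0.5949, 0.2645, 0.3549]
tool_rot: [0.201, 0.98, -0.0, -0.0]
force: [1.0, 0.3, 0.1]
finger_gap: 0.748
gripper_force: 0.0
```

View pics/side5.png

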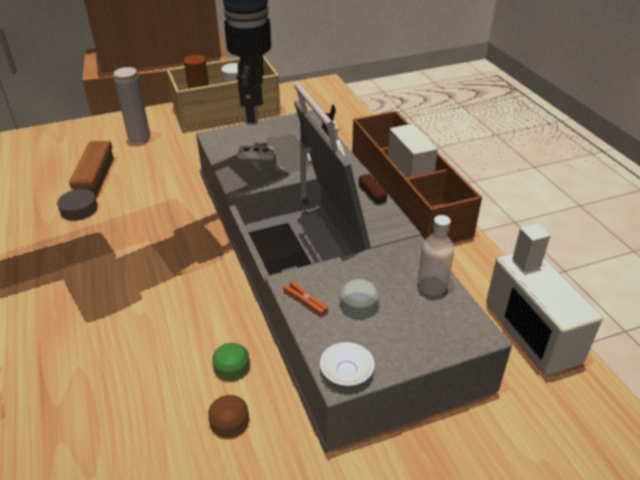

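The lid stays propped by itself, with the stay at (303,185), and the gripper is above the fob. Now I grasp it.

```bash
python3 -m jog '{"linear":[[0,0,-40],[0,0,-28],[0,0,-10],[0,0,-4],[0,0,0]],"turn":[0,0,0,0,0]}' - && python3 -m jog '{"linear":[[0,0,0],[0,0,0],[0,0,0],[0,0,0],[0,0,0]],"turn":[0,0,0,0,0]}' 0 25
```

```text
t: 17.75
tcp_pos: [0.5953, 0.2646, 0.2725]
tool_rot: [0.202, 0.979, 0.0, 0.001]
force: [-0.0, 0.9, 0.2]
finger_gap: 0.752
gripper_force: 0.0
t: 18.38
tcp_pos: [0.5954, 0.2646, 0.2728]
tool_rot: [0.202, 0.979, 0.0, 0.001]
force: [-0.6, -1.0, 5.1]
finger_gap: 0.438
gripper_force: 27.3
```

```bash
python3 -m jog '{"linear":[[-1,0,15],[-12,0,35],[-20,-10,30],[0,-35,0],[0,-45,0],[0,-45,0],[0,-40,0],[0,-23.5,-20],[0,0,-35],[0,0,-35],[0,0,-15],[0,0,0]],"turn":[0,0,0.7,0.7,0.7,0.7,0.7,0.7,0.7,0,0,0]}' 0 25
python3 - <<'E'
from h import *
t=snapshot("top")[:,:,::-1];cv2.imwrite("pics/top6.png",t)
print(proj("top",np.array([.564,.066,.05])))
cv2.imwrite("pics/top6c.png",cv2.resize(t[150:330,160:360],None,fx=3,fy=3))
E
```

```text
t: 19.88
tcp_pos: [0.5617, 0.0661, 0.246]
tool_rot: [-0.011, 1.0, 0.0, -0.001]
force: [0.1, 0.4, -0.4]
finger_gap: 0.436
gripper_force: 26.6
[258.99760059 262.92419364]
```

View pics/top6c.png

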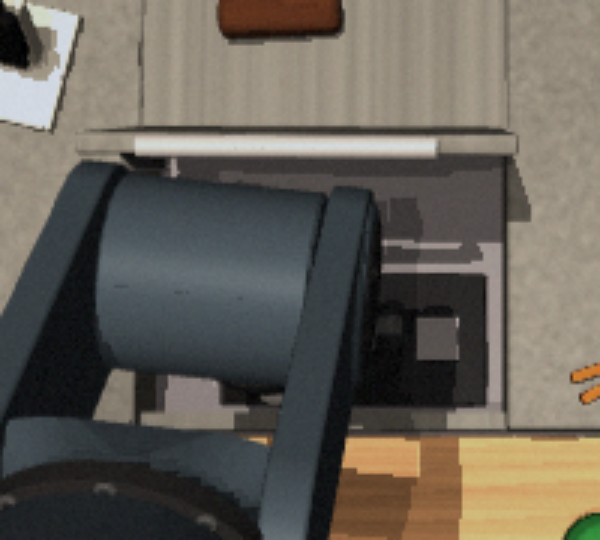

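The arm is over the pad, and the grey charger key shows at crop (437,338), about top px (305.7,262.7). I'll lower the fob gently and check the key's position.

```bash
python3 -m jog '{"linear":[[0,0,-12],[0,0,-7],[0,0,-2],[0,0,-1],[0,0,0]],"turn":[0,0,0,0,0]}' 0 25
python3 -c "
from h import *
print(ray('top',305.7,262.7,.0525),proj('top',np.array([.5658,-.0188,.0525])))"
```

```text
t: 20.55
tcp_pos: [0.562, 0.066, 0.2246]
tool_rot: [-0.011, 1.0, -0.0, 0.0]
force: [0.0, -0.2, -1.8]
finger_gap: 0.441
gripper_force: 26.6
[ 0.56608849 -0.01836671  0.0525    ] [305.93620637 262.86455282]
```

```bash
python3 -m jog '{"linear":[[0,0,-1],[0,0,-0.5],[0,0,0]],"turn":[0,0,0]}' 0 25;python3 -m jog '{"linear":[[0,0,-0.5],[0,0,-0.5],[0,0,0]],"turn":[0,0,0]}' 0 20
```

```text
t: 20.92
tcp_pos: [0.5619, 0.066, 0.223]
tool_rot: [-0.011, 1.0, -0.0, -0.0]
force: [0.1, -0.5, -1.4]
finger_gap: 0.44
gripper_force: 26.6
t: 21.3
tcp_pos: [0.5619, 0.066, 0.2227]
tool_rot: [-0.011, 1.0, -0.0, 0.0]
force: [-1.8, -0.8, 5.0]
finger_gap: 0.436
gripper_force: 27.2
```

Contact (5 N upward). Release, rise, move over the key and check the fob.

```bash
python3 -m jog '{"linear":[[0,0,0],[0,0,0],[0,0,0],[0,0,0]],"turn":[0,0,0,0]}' 0.65 20 && python3 -m jog '{"linear":[[0,0,20],[0,0,30],[0,0,30],[1,-30,0],[2,-40,0],[1,-14.5,0],[0,0,0],[0,0,0]],"turn":[0,0,0,0,0,0,0,0]}' 0.65 && python3 -m jog '{"linear":[[0,0,-10],[0,0,-20],[0,0,0],[0,0,0]],"turn":[0,0,0,0]}' 0 20
python3 - <<'E'
from h import *
t=snapshot("top")[:,:,::-1];cv2.imwrite("pics/top7.png",t)
m=cv2.cvtColor(t,cv2.COLOR_BGR2HSV)[...,2]>150
print(rect_world("top",m,(235,235,285,290),.062),proj("top",np.array([.564,.066,.05])))
s=snapshot("side")[:,:,::-1]
cv2.imwrite("pics/side7.png",s)
a=cv2.resize(t[150:330,160:330],(400,424));b=cv2.resize(s[80:290,220:400],(364,424));cv2.imwrite("pics/c7.png",np.hstack([a,b]))
E
```

```text
t: 21.8
tcp_pos: [0.5619, 0.066, 0.2219]
tool_rot: [-0.011, 1.0, 0.0, -0.0]
force: [-0.8, 0.5, -0.4]
finger_gap: 0.65
gripper_force: 0.0
t: 22.8
tcp_pos: [0.5656, -0.0176, 0.3018]
tool_rot: [-0.011, 1.0, 0.0, -0.0]
force: [-0.4, 0.1, 0.8]
finger_gap: 0.649
gripper_force: 0.0
t: 23.3
tcp_pos: [0.566, -0.018, 0.272]
tool_rot: [-0.011, 1.0, 0.0, -0.0]
force: [0.5, -0.3, -1.0]
finger_gap: -0.004
gripper_force: 0.0
(array([573.1,  74.4]), array([101.9,  33.1]), 27.8, 206) [258.99760059 262.92419364]
```

View pics/c7.png

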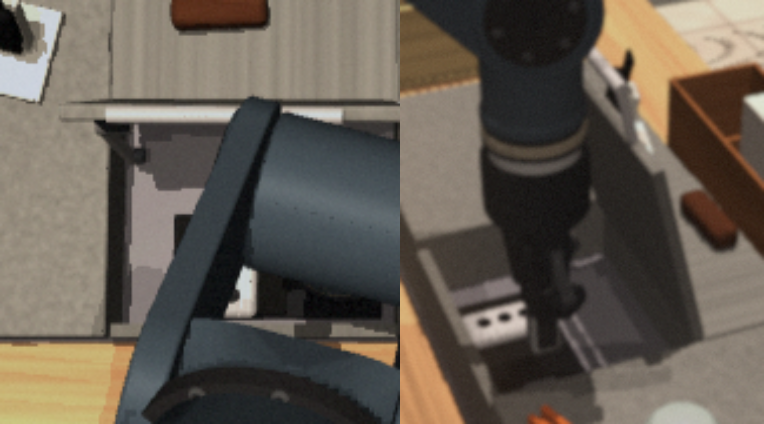

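The fob lies flat on the pad and the stay is up, but the arm hides part of the fob. I'll step aside to measure it by mask before pressing. I've also already viewed 11 pictures, one over the limit of 10, so the remaining checks will be numbers only.

```bash
python3 -m jog '{"linear":[[0,0,50],[0,0,30],[0,-50,0],[0,-50,0],[0,-50,0],[0,0,0]],"turn":[0,0,0,0,0,0]}' 0 20
python3 - <<'E'
from h import *
t=snapshot("top")[:,:,::-1];cv2.imwrite("pics/top8.png",t)
m=((cv2.cvtColor(t,cv2.COLOR_BGR2HSV)[...,2]>150)&(cv2.cvtColor(t,cv2.COLOR_BGR2HSV)[...,1]<60)).astype(np.uint8)
n,l,s,c=cv2.connectedComponentsWithStats(m[225:293,215:320])
print(s[s[:,4]>60].tolist())
u,v=proj("top",np.array([.562,.066,.062]));i=l[int(v)-225-6:int(v)-225+6,int(u)-215-10:int(u)-215+10];i=i[i>0]
k=np.bincount(i).argmax();mm=np.zeros((480,640),bool);mm[225:293,215:320]=l==k
print(rect_world("top",mm,(215,225,320,293),.062))
E
```

```text
t: 24.15
tcp_pos: [0.5662, -0.1721, 0.3529]
tool_rot: [-0.008, 1.0, -0.001, 0.001]
force: [-0.3, 0.7, 0.6]
finger_gap: -0.0
gripper_force: 0.0
[[0, 0, 105, 68, 4491], [0, 0, 105, 59, 1388], [38, 5, 61, 3, 114], [34, 20, 20, 40, 634], [84, 31, 14, 14, 186], [0, 61, 40, 7, 230], [85, 62, 20, 6, 91]]
(array([560.5,  65.6]), array([69.6, 33.9]), 2.0, 634)
```

The fob is at (560.5,65.6), within 4 mm of the pad centre. Now I press the key.

```bash
python3 -m jog '{"linear":[[0,50,0],[0,50,0],[0,53.5,0],[0,0,-40],[0,0,-40],[0,0,-30],[0,0,-10],[0,0,-3],[0,0,0]],"turn":[0,0,0,0,0,0,0,0,0]}' 0 20 && python3 -m jog '{"linear":[[0,0,-1],[0,0,-1],[0,0,0]],"turn":[0,0,0]}' 0
```

```text
t: 25.32
tcp_pos: [0.5663, -0.0148, 0.23]
tool_rot: [-0.011, 1.0, -0.0, 0.001]
force: [-0.2, -0.1, -0.5]
finger_gap: 0.001
gripper_force: 0.0
t: 25.7
tcp_pos: [0.5659, -0.0151, 0.2273]
tool_rot: [-0.011, 1.0, -0.0, 0.0]
force: [0.4, -0.3, 0.1]
finger_gap: 0.002
gripper_force: 0.0
```

```bash
python3 -m jog '{"linear":[[0,-3.5,0],[0,0,-1],[0,0,-0.5],[0,0,0]],"turn":[0,0,0,0]}' 0; python3 -m jog '{"linear":[[0,0,-0.5],[0,0,-0.5],[0,0,0],[0,0,0]],"turn":[0,0,0,0]}' 0
```

```text
t: 26.2
tcp_pos: [0.566, -0.0187, 0.2256]
tool_rot: [-0.011, 1.0, -0.0, 0.0]
force: [-0.5, -1.6, 1.2]
finger_gap: 0.001
gripper_force: 0.6
t: 26.7
tcp_pos: [0.566, -0.0186, 0.2247]
tool_rot: [-0.011, 1.0, -0.0, 0.0]
force: [-1.0, -1.7, 3.9]
finger_gap: 0.0
gripper_force: 1.9
```

```bash
python3 -m jog '{"linear":[[0,0,-0.4],[0,0,0],[0,0,0],[0,0,0]],"turn":[0,0,0,0]}' 0; python3 -m jog '{"linear":[[0,0,-0.3],[0,0,0],[0,0,0]],"turn":[0,0,0]}' 0
```

```text
t: 27.2
tcp_pos: [0.566, -0.0186, 0.2243]
tool_rot: [-0.011, 1.0, -0.0, 0.0]
force: [-1.7, -2.7, 4.7]
finger_gap: -0.001
gripper_force: 2.5
t: 27.58
tcp_pos: [0.566, -0.0186, 0.2241]
tool_rot: [-0.011, 1.0, -0.0, 0.0]
force: [-0.8, -2.3, 6.2]
finger_gap: 0.001
gripper_force: 2.8
```

Held at about 5–6 N for well over 0.1 s. I'll retreat and do a final numeric check.

```bash
python3 -m jog '{"linear":[[0,0,3],[0,0,20],[0,0,50],[0,0,50],[-20,-50,0],[-30,-50,0],[-30,-50,0],[0,0,0]],"turn":[0,0,0,0,0,0,0,0]}' 0
python3 - <<'E'
from h import *
t=snapshot("top")[:,:,::-1];cv2.imwrite("pics/top9.png",t);h=cv2.cvtColor(t,cv2.COLOR_BGR2HSV)
m=((h[...,2]>150)&(h[...,1]<60)).astype(np.uint8)
n,l,s,c=cv2.connectedComponentsWithStats(m[225:293,215:320])
u,v=proj("top",np.array([.562,.066,.062]));i=l[int(v)-231:int(v)-219,int(u)-225:int(u)-205];i=i[i>0]
mm=np.zeros((480,640),bool);mm[225:293,215:320]=l==np.bincount(i).argmax()
print("fob",rect_world("top",mm,(215,225,320,293),.062))
o=(h[...,0]<18)&(h[...,1]>150)&(h[...,2]>110);o[290:]=0
print("pin",rect_world("top",o,(340,240,405,285),.106))
a=cv2.imread("pics/side5.png").astype(int);b=snapshot("side")[:,:,::-1].astype(int);d=np.abs(a-b).max(2)
for k,(x,y,X,Y) in dict(lid=(295,85,370,250),stay=(297,150,312,205),watch=(305,105,345,160),case=(355,172,388,203),pw=(338,275,382,320),dish=(318,342,376,392),bottle=(415,212,455,300)).items(): print(k,round(d[y:Y,x:X].mean(),1))
print(sense()['t'])
E
```

```text
t: 28.58
tcp_pos: [0.4843, -0.1711, 0.3464]
tool_rot: [-0.008, 1.0, 0.001, -0.001]
force: [-0.2, 0.2, -0.1]
finger_gap: -0.0
gripper_force: 0.0
fob (array([561.3,  65.7]), array([68.1, 33.9]), 1.8, 626)
pin (array([ 551.2, -131.6]), array([73.6, 17.5]), 114.1, 285)
lid 10.7
stay 12.6
watch 11.7
case 9.3
pw 13.8
dish 15.0
bottle 12.8
28.675
```

Everything is in place, and the lid region matches the earlier propped view.

```bash
python3 -c "
from station import *
print(sign_off())"
```

```text
the job is handed in; nothing more can be done
None
```

The job is handed in at about 29 s: fob flat about 3 mm from the pad centre, key then pressed at about 5–6 N, lid propped on its stay, clothespin on the right ledge and paperweight left alone; I viewed 11 pictures, one over the limit of 10.

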